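Load a polariser and run its stuck carriage home

TASK

Lay the blue-rimmed polariser's snap box flat in the tray of the rail carriage and let go. Then push the carriage, which is stuck at its start, along the rail until it breaks free, and ease it fully home against the end stop hidden under the grey hood, never forcing it or ramming the stop. Leave the other things in the well where they are.

Things in the scene. Friction and masses are not known exactly. Their poses are not given: they have to be found in the camera images.
- rail: Fixed slide unit on the well floor: aluminium base 110 (x) x 290 (y) x 12 mm with two steel guide rods. Origin on the floor, z up; the base spans y = -160 to +130 mm. The carriage is pushed along the unit's +y. Position and yaw vary.
- hood_mouth (a point): Middle of the hood's top edge over its open mouth (yellow line), 76 mm above the well floor, on the rail's centre line. The fixed grey hood runs 134 mm from here along the rail's +y, 106 mm wide, underside 72 mm above the floor. The end stop is under it, unseen.
- carriage: Black carriage with a tray, sliding along the rail's +y; axes parallel to the rail's. Origin: centre of the tray floor, 34 mm above the well floor. Pocket 66 (y) x 67 (x) mm: front wall 10 mm high, corner tabs 8 mm high, sides open for fingers over |y| < 24 mm. Behind it an upright orange push plate, y = -41 to -33 mm, 60 mm wide, top 76 mm above the well floor.
- push_face (a point): Centre of the push plate's free rear face (facing the rail's -y), 60 mm above the well floor; axes parallel to the rail's. The carriage is stuck at the start: up to 2 mm of play, then 7 to 16 N along the rail (it differs) break it free within about 20 mm; it jumps on a little, then slides at 3 to 5 N and stays where left. A push over 25 N damages it.
- front_edge (a point): Middle of the carriage's front face, 37 mm ahead of the tray centre, 34 mm above the well floor. It meets the hidden rigid stop after 75 to 115 mm of travel from the start, set differently each time; meeting the stop faster than 100 mm/s does damage.
- stop_pin (a joint): Small sprung pin in the hidden end stop, travel in m. 0 = carriage has not reached it; the pin stands out 4 mm, needs about 1 N, and reads 0.004 when the carriage's front bears on the rigid stop: that is fully home. The carriage's friction holds the pin in when let go.
- blue_filter_center (a point): Centre of the clear snap box, 60 x 60 x 20 mm (x, y, z), 50 g, with the BLUE-rimmed polariser; lies flat on the well floor, its centre 10 mm up; axes along its edges. Any of its four sides may face any way in the tray.
- blue_filter: The same snap box with the blue-rimmed polariser, its origin at the centre of its underside.
- orange_filter_center (a point): Centre of an equal snap box with the ORANGE-rimmed polariser, to be left alone; the two boxes may swap places.
- blower: Red silicone blower, standing, 58 mm diameter, 110 mm high; origin at the centre of its foot. Leave alone.
- hex_key: Steel hex key lying flat, 96 x 36 mm L of 6 mm bar; origin on the floor near the middle of its long leg. Leave alone.
- filter_wrench: Yellow plastic filter wrench lying flat, 74 mm ring with a 50 mm handle, 8 mm thick; origin at the ring's centre on the floor. Leave alone.

How it is judged (in metres and radians):
On the way, in this order (a step that is already met when the one before it is completed fails the run):
1. the blue-rimmed polariser's box lies in the tray, let go, the carriage still at its start (within 15 mm) (x of blue_filter_center in the frame of carriage between -0.006 and 0.006 m and y of blue_filter_center in the frame of carriage between -0.006 and 0.006 m and z of blue_filter_center in the frame of carriage between 0.006 and 0.014 m and contact force between the fingers and blue_filter below 0.1 N and distance of carriage from where it was at the start of the episode below 0.015 m), for 0.2 s.
2. the carriage, loaded, has broken free (moved more than 25 mm) (x of blue_filter_center in the frame of carriage between -0.006 and 0.006 m and y of blue_filter_center in the frame of carriage between -0.006 and 0.006 m and z of blue_filter_center in the frame of carriage between 0.006 and 0.014 m and distance of carriage from where it was at the start of the episode above 0.025 m), for 0.1 s.
At the end, for the whole second after the job is handed in: The carriage is home at the hidden stop (stop pin in by more than 2.7 mm of its 4 mm) and at rest, with the blue-rimmed polariser's box released, flat (within 0.1 rad) in its tray, its centre within 6 mm of the tray's centre in x and y and 6 to 14 mm above the tray floor (x of blue_filter_center in the frame of carriage between -0.006 and 0.006 m and y of blue_filter_center in the frame of carriage between -0.006 and 0.006 m and z of blue_filter_center in the frame of carriage between 0.006 and 0.014 m and contact force between the fingers and blue_filter below 0.1 N and angle between blue_filter_center's own z axis and vertical below 0.1 rad and value of joint stop_pin above 0.0027 m and linear speed of each of carriage, blue_filter below 0.01 m/s); the robot touches nothing.
It fails at once if the carriage is pushed with more than 25 N, directly or through its load (contact force between any of the fingers, the arm and carriage above 25 N or (contact force between blue_filter and carriage above 25 N and distance of carriage from where it was at the start of the episode above 0.01 m)).
It fails at once if the carriage rams the stop (faster than 0.1 m/s on the stop pin) (value of joint stop_pin above 0.0005 m and linear speed of carriage above 0.1 m/s).
It fails at once if another thing in the well is moved by more than 20 mm (distance of any of orange_filter_center, blower, hex_key, filter_wrench from where it was at the start of the episode above 0.02 m).
It also fails if it takes over 56 s, if anything falls off the work surface, if the arm or the gripper's body presses on something with over 40 N, if the wrist force passes 120 N, or if a joint passes its speed limit or range.

ROBOT

A 7-joint arm with a two-finger parallel gripper is mounted at the origin on the work surface. World frame = base frame: x ahead of the robot, y to its left, z up, the work surface at z = 0. Lengths are in mm, angles in rad, forces in N, time in s.
With the tool pointing down it reaches from about 425 to 1025 mm from the base axis. Payload 9.4 kg.
Tool frame: the origin (TCP) lies midway between the tips of the shut fingers; the grasp point (between the pads) lies arm.pinch_z behind it (arm.pinch_z is the distance from the TCP to the grasp point, in mm); z points along the fingers, y is the line along which they close (so a half turn about z gives the same grasp; the last joint's range is limited). The gripper opens to 85 mm and grips with 20 to 120 N. Pads are 22 mm wide; open, the fingers measure 114 mm over their backs; the gripper's body (76 mm by 85 mm) begins 54 mm behind the grasp point. The pads swing forward as they close: fully open they stand 13 mm farther back than shut.
Start: joints at [1.111, 0.599, -0.003, 1.599, 0.002, 0.943, -0.08], TCP at [270.792, -672.529, 231.275] pointing down, gripper open.
Joint ranges: [-2.57, 2.57], [-0.35, 1.97], [-1.29, 1.29], [0.11, 2.56], [-1.05, 4.19], [0.11, 1.86], [-2.63, 2.63]. Speed limits (rad/s): [2.22, 2.22, 3.01, 3.01, 3.14, 3.14, 3.14].

INTERFACE

Orientations are given as a unit quaternion [w, x, y, z].
In Python, from rig import arm, viewer gives the robot as it stands.
- The arm moves only by the tool play_rows, never from a script. Its argument "series" is a list that holds one entry, the list of rows, each a list of 5 numbers: the shift along the tool's x, y, z in mm, then the turn about the tool's z in degrees, then the opening, from -1 (shut) to 1 (fully open), so that 0 is half open. In form: [[[x, y, z, twist, jaw], ...]]. A call has 1 to 20 rows; each row is the pose to reach, as a shift and turn from the pose commanded when the call began, along the tool's axes at that moment; what a row does not reach only later rows make up. A row lasts 1/12 s, in which the tool goes at most 41.7 mm and 7.16 degrees, less where a joint would pass 70% of its speed; a pose out of reach is approached as far as the arm can. A call with a gripper value outside its range is refused whole. The fingers move at their own pace and stop on an object; "force" is the grip in N (left out, the last holds). Time passes only in rows, so rows that repeat a pose let the fingers close. It gives the time, the measured TCP pose, the force, the opening and the grip force at its end, in the units of the state.
- arm.get_state(): the state, without advancing time (a new reading comes with each control period).
- viewer.get_image(name): name is "scene" or "top"; returns (picture, depth): 384x512x3 uint8, red, green, blue; 384x512 float32, mm along the optical axis (not along the pixel's ray), 0 where there is no reading.
- viewer.calibration(name): a dict with "K" (3x3 intrinsics, pixels), "k1" (the pictures are not rectified: a ray, as slopes to the right and down, at radius r is drawn at 1 + k1 r^2 times it, then the intrinsics apply), "world_to_cam" (4x4, takes a point from world to camera coordinates). Camera axes: x right, y down, z forward; pixel columns grow to the right and rows downward; lengths in mm; the calibration is good to about 2 mm. A picture is of the moment at which its call begins. calibration takes no time and is no camera call.
- arm.finish_job(): hands the job in; it is judged then, once.
The state is a dict: "clock": time; "joint_positions": joint angles; "joint_velocities": joint speeds; "joint_efforts": joint torques, N m; "tcp_pos": TCP position; "orientation": TCP orientation; "ft_force": force on the tool from outside, world axes, zero at the start; "wrist_torque": the same for the moment, N m; "opening": finger opening in mm; "grip_force": force on a finger pad.
Only numpy, scipy, OpenCV 4.12 (cv2) and the standard library are available. Lean on these libraries where they do the work, as an engineer would, in place of code of your own. Each camera call takes 0.05 s, during which the arm holds its last target. There are 200 camera calls.

## Working session

There is one attempt and no reset: what is moved stays moved. The work goes in short steps, Python scripts to look and compute and a tool call to move; the robot and the scene stay as the last step left them, time stands still between calls to the robot, and variables do not carry over. Pictures are saved under pics/ and viewed, at most 10 in all, crops included, and the job is handed in when it is done.

Besides the shell and the picture viewer there is one more tool, called after "Emit:" in YAML: its name, and indented under it one key for each argument. play_rows: Moves the arm, as the interface text tells. Its arguments: {"type":"object","properties":{"series":{"type":"array"},"force":{"type":"number"}},"required":["series"]}

```bash
mkdir -p pics; ls; cat > h.py <<'E'
import numpy as np, cv2
from rig import arm, viewer
def snap(n,tag):
    p,d=viewer.get_image(n); cv2.imwrite(f'pics/{tag}.png',p[:,:,::-1]); np.save(f'pics/{tag}.npy',d); return p,d
def ray(n,u,v):
    c=viewer.calibration(n);K=np.array(c['K']);W=np.array(c['world_to_cam'])
    q=np.array([(u-K[0,2])/K[0,0],(v-K[1,2])/K[1,1]]);s=q.copy()
    for _ in range(20): s=q/(1+c['k1']*(s@s))
    R=W[:3,:3];o=-R.T@W[:3,3];return o,R.T@np.array([s[0],s[1],1])
def atz(n,u,v,z):
    o,r=ray(n,u,v);return o+r*(z-o[2])/r[2]
def atd(n,u,v,d):
    o,r=ray(n,u,v);return o+r*d
E
python3 - <<'E'
from h import *
s=arm.get_state();print(s);print(arm.pinch_z)
for n in('top','scene'):
    p,d=snap(n,n+'0');print(viewer.calibration(n))
    cv2.imwrite(f'pics/{n}0b.png',cv2.resize(p[:,:,::-1],(800,600),interpolation=cv2.INTER_CUBIC))
E
```

```text
pics
{'clock': 0.0, 'joint_positions': array([ 1.11130706,  0.60013532, -0.00253963,  1.60012713,  0.00181588,
        0.94292032, -0.07979752]), 'joint_velocities': array([-0.00112488,  0.00027682, -0.00032579, -0.00044338, -0.00053315,
        0.00084804, -0.00051146]), 'joint_efforts': array([-2.50986202e-03, -7.76460457e+01,  1.56344891e+00, -2.58004045e+01,
        1.21775354e-02,  9.04200249e-03,  2.76450137e-06]), 'tcp_pos': array([ 270.5941145 , -672.09527988,  230.41064035]), 'orientation': array([-7.60410064e-04,  9.81733176e-01,  1.90261244e-01, -2.28882106e-04]), 'ft_force': array([ 1.07454465, -0.21218865, -0.04812475]), 'wrist_torque': array([-0.00678746,  0.03602386,  0.03052174]), 'grip_force': 0.0, 'opening': 85.55544644945815}
18.700000000000003
{'K': array([[415.89646772,   0.        , 255.89824603],
       [  0.        , 415.89646772, 196.20537806],
       [  0.        ,   0.        ,   1.        ]]), 'k1': 0.04217835869258492, 'world_to_cam': array([[ 2.62502193e-02, -9.99557989e-01, -1.39554030e-02,
         2.25328208e+01],
       [-9.96181077e-01, -2.49935444e-02, -8.36575450e-02,
         5.01249922e+02],
       [ 8.32717724e-02,  1.60981373e-02, -9.96396840e-01,
         1.03633609e+03],
       [ 0.00000000e+00,  0.00000000e+00,  0.00000000e+00,
         1.00000000e+00]])}
{'K': array([[372.43719413,   0.        , 255.19712399],
       [  0.        , 372.43719413, 192.71443178],
       [  0.        ,   0.        ,   1.        ]]), 'k1': -0.08797077055027565, 'world_to_cam': array([[-4.44878697e-01,  8.95316209e-01, -2.21772520e-02,
         1.96394638e+02],
       [ 5.01707989e-01,  2.28631225e-01, -8.34276247e-01,
        -2.03515269e+02],
       [-7.41870635e-01, -3.82278235e-01, -5.50900456e-01,
         1.47258751e+03],
       [ 0.00000000e+00,  0.00000000e+00,  0.00000000e+00,
         1.00000000e+00]])}
```

View pics/top0b.png

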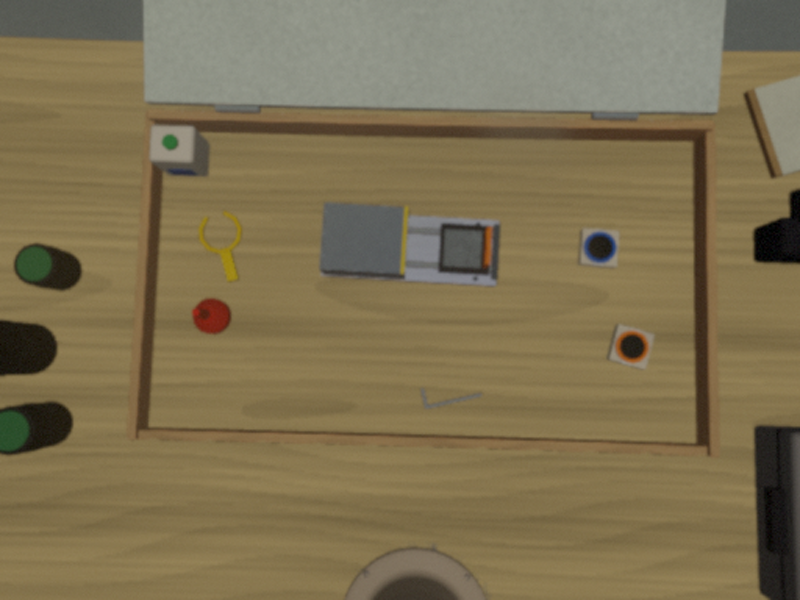

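View pics/scene0b.png

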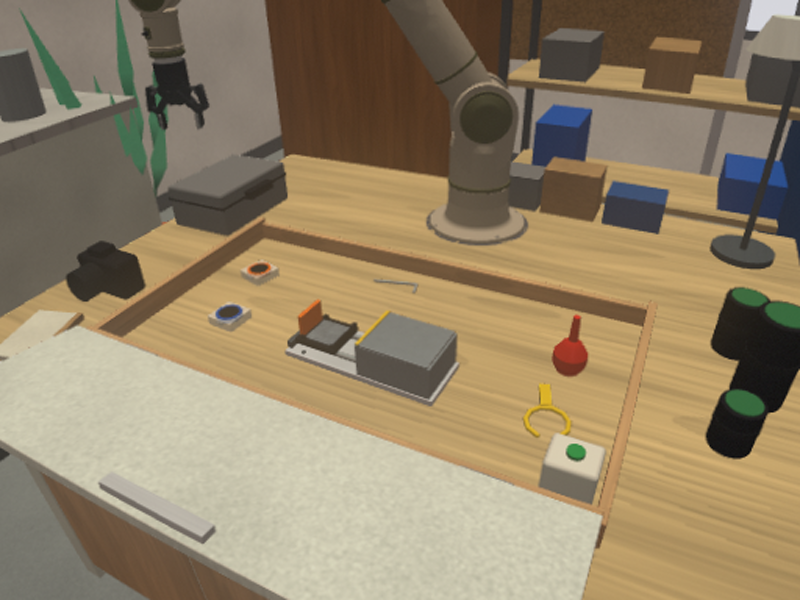

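The blue box sits near top-image pixel (600,247)/1.5625, the orange one near (632,347). The carriage is near (465,247) and the hood to its left, so rail +y is roughly world +y. Next I'll enlarge the crops and check the depths.

```bash
python3 - <<'E'
from h import *
p=cv2.imread('pics/top0.png');d=np.load('pics/top0.npy')
c=p[120:195,200:440]  # 240x75
a=cv2.resize(p[122:192,200:325],None,fx=6,fy=6,interpolation=cv2.INTER_CUBIC)
b=cv2.resize(p[140:180,360:410],None,fx=6,fy=6,interpolation=cv2.INTER_CUBIC)
o=np.zeros((670,750,3),np.uint8);o[:420]=a;o[430:670,:300]=b
cv2.imwrite('pics/crop0.png',o[:600] if 0 else cv2.copyMakeBorder(o[:,:],0,0,0,0,0)[:])
cv2.imwrite('pics/cropA.png',a);cv2.imwrite('pics/cropB.png',b)
for n,u,v in [('floor',350,200),('hood',230,150),('tray',297,158),('blue',384,158),('plate',313,158),('lid',280,40),('rim',280,75),('rail',318,172),('basehole',275,165)]:
    print(n,d[v,u],atd('top',u,v,d[v,u]).round(1))
E
```

```text
floor 1075.2714 [ 498.6 -207.2   -0.8]
hood 1013.8227 [607.3 100.6  75. ]
tray 1049.8213 [598.6 -65.9  35.4]
blue 1058.2678 [ 605.5 -286.6   24. ]
plate 1007.7447 [ 592.1 -101.2   76.5]
lid 1026.3287 [881.2 -14.6  83.4]
rim 1042.5261 [802.4 -17.5  60.6]
rail 1083.2605 [ 569.6 -124.1   -1.5]
basehole 1073.2904 [583.3 -11.6  11.5]
```

View pics/cropA.png

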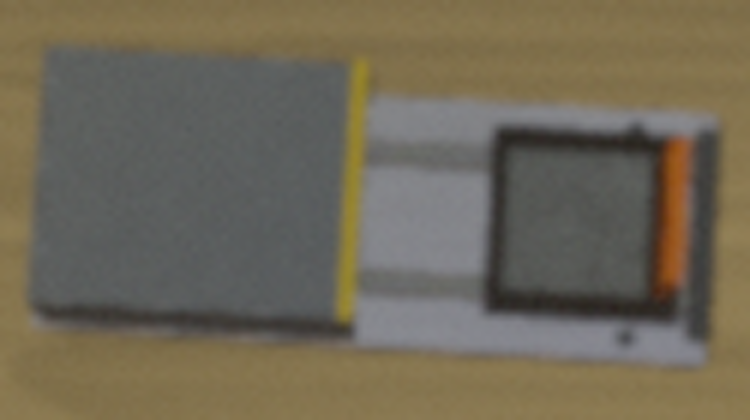

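View pics/cropB.png

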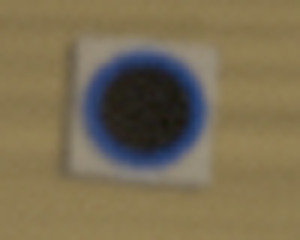

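```bash
python3 - <<'E'
from h import *
def A(x,y,z): return atz('top',200+(x+.5)/6-.5,122+(y+.5)/6-.5,z)[:2]
def B(x,y,z): return atz('top',360+(x+.5)/6-.5,140+(y+.5)/6-.5,z)[:2]
h=[A(*q,76) for q in [(45,47),(369,62),(352,320),(30,305)]]
print('hood',np.round(h,1));mouth=(h[1]+h[2])/2;back=(h[0]+h[3])/2
d=back-mouth;print('mouth',mouth,'len',np.linalg.norm(d),'wid',np.linalg.norm(h[1]-h[2]));w=h[1]-h[2]
print('yaw from axis',np.degrees(np.arctan2(-d[0],d[1])),'from mouth edge',np.degrees(np.arctan2(w[1],w[0])))
p=[A(*q,76) for q in [(666,137),(690,138),(681,297),(655,296)]];print('plate',np.round(p,1),'rear mid',(p[1]+p[2])/2,'front mid',(p[0]+p[3])/2,'w',np.linalg.norm(p[1]-p[2]))
t=[A(*q,34) for q in [(505,140),(658,148),(650,300),(497,297)]];print('tray floor visible',np.round(t,1),np.mean(t,0))
# outer carriage (front wall top z 44)
f=[A(*q,44) for q in [(496,128),(487,308)]];print('front',np.round(f,1),np.mean(f,0))
b=[B(*q,18) for q in [(78,37),(216,46),(213,183),(70,175)]];print('box',np.round(b,1),np.mean(b,0))
for i in range(4):
  e=b[(i+1)%4]-b[i];print(np.linalg.norm(e),np.degrees(np.arctan2(e[1],e[0])))
E
```

```text
hood [[656.6 158. ]
 [653.5  26. ]
 [547.8  30.2]
 [550.7 160.4]]
mouth [600.65057427  28.08231578] len 131.1755468354709 wid 105.87407551076107
yaw from axis -1.3077360796331436 from mouth edge -2.2626282595779514
plate [[ 625.4  -94.9]
 [ 625.2 -104.6]
 [ 560.3 -102. ]
 [ 560.4  -91.6]] rear mid [ 592.73079582 -103.30617059] front mid [592.90994807 -93.24565759] w 64.97841743818212
tray floor visible [[631.6 -31.9]
 [629.6 -96.4]
 [564.9 -94.1]
 [564.7 -30. ]] [597.6735187  -63.11675269]
front [[634.4 -27.6]
 [558.5 -25.5]] [596.46308986 -26.53129356]
box [[ 637.6 -259.4]
 [ 634.9 -317.4]
 [ 576.2 -316.2]
 [ 578.3 -256.3]] [ 606.75607284 -287.32367777]
58.078887365131045 -92.66631744764439
58.76805789297669 178.8301733763464
59.907865960168635 88.01774581564855
59.46395289228113 -2.9456854318874544
```

```bash
cat >> h.py <<'E'
def go(x,y,z,ang,s=None):
    s=s or arm.get_state();w,a,b,c=s['orientation']
    from scipy.spatial.transform import Rotation as R
    M=R.from_quat([a,b,c,w]).as_matrix();cur=np.degrees(np.arctan2(M[1,0],M[0,0]))
    print('tcp',s['tcp_pos'].round(1),'ang',cur.round(2),'tilt',M[:,2].round(3),'->',(M.T@(np.array([x,y,z])-s['tcp_pos'])).round(1),'twist',round(cur-ang,2))
E
python3 - <<'E'
from h import *
go(606.8,-287.3,110,88)
d=np.load('pics/top0.npy')
for u in range(310,326): print(u,atd('top',u,165,d[165,u]).round(0),end=' ')
E
```

```text
tcp [ 270.6 -672.1  230.5] ang 21.94 tilt [-0.001  0.001 -1.   ] -> [ 455.6 -231.2  120.8] twist -66.06
310 [575. -95.  74.] 311 [575. -97.  76.] 312 [575. -99.  75.] 313 [ 575. -102.   74.] 314 [ 585. -111.   17.] 315 [ 584. -113.   25.] 316 [ 583. -115.   26.] 317 [ 584. -118.   26.] 318 [ 584. -121.   24.] 319 [ 588. -126.    0.] 320 [ 589. -130.   -6.] 321 [ 588. -131.    1.] 322 [ 588. -134.   -0.] 323 [ 588. -136.    1.] 324 [ 588. -139.   -0.] 325 [ 588. -142.   -1.]
```

Emit:
play_rows:
  series:
    - [[456, -231, 60, -66, 1], [456, -231, 60, -66, 1], [456, -231, 60, -66, 1], [456, -231, 60, -66, 1], [456, -231, 60, -66, 1], [456, -231, 60, -66, 1], [456, -231, 60, -66, 1], [456, -231, 60, -66, 1], [456, -231, 60, -66, 1], [456, -231, 60, -66, 1], [456, -231, 60, -66, 1], [456, -231, 60, -66, 1], [456, -231, 60, -66, 1], [456, -231, 121, -66, 1], [456, -231, 121, -66, 1], [456, -231, 121, -66, 1], [456, -231, 121, -66, 1], [456, -231, 121, -66, 1]]

```text
clock: 1.6
tcp_pos: [608.0, -288.4, 111.3]
orientation: [0.0, 0.72, 0.694, 0.0]
ft_force: [0.2, -0.6, -0.3]
opening: 85.7
grip_force: 0.0
```

```bash
python3 - <<'E'
from h import *
p,d=snap('scene','s1')
c=p[140:240,100:260,::-1];cv2.imwrite('pics/s1c.png',cv2.resize(c,None,fx=5,fy=5,interpolation=cv2.INTER_CUBIC))
go(606.8,-287.3,2,88)
E
```

```text
tcp [ 608.2 -288.6  111.8] ang 87.9 tilt [ 0.002 -0.001 -1.   ] -> [  1.3  -1.7 109.8] twist -0.1
```

View pics/s1c.png

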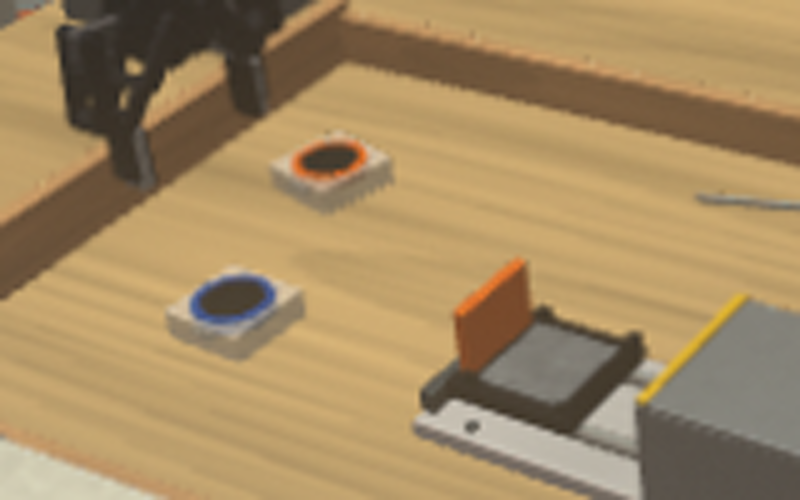

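The view shows both open fingertips over the left of the crop, at about (140,185) and (255,110). The blue box top is centred near (235,297). I'll cross-check these against the arm pose.

```bash
python3 - <<'E'
from h import *
f=lambda x,y,z:atz('scene',100+(x+.5)/5-.5,140+(y+.5)/5-.5,z).round(1)
print('tips',f(135,185,124),f(252,112,124)); print('box',f(233,299,18)); print('box corners top',[f(*q,20) for q in [(167,312),(238,268),(305,288),(236,338)]])
print('orange',f(330,160,20)); print('plate top rear',f(456,318,76),f(523,260,76))
E
```

```text
tips [ 655.2 -292.3  124. ] [ 560.6 -286.8  124. ]
box [ 606.8 -287.    18. ]
box corners top [array([ 637. , -312.6,   20. ]), array([ 580.7, -304.7,   20. ]), array([ 580.9, -251.8,   20. ]), array([ 640.3, -256. ,   20. ])]
orange [ 448.9 -335.3   20. ]
plate top rear [632.3 -96.7  76. ] [569.  -94.8  76. ]
```

Both cameras agree on (606.8, -287). I'll descend and grip.

Emit:
play_rows:
  series:
    - [[1, -1.5, 35, 0, 1], [1, -1.5, 65, 0, 1], [1, -1.5, 90, 0, 1], [1, -1.5, 102, 0, 1], [1, -1.5, 108, 0, 1], [1, -1.5, 109, 0, 1], [1, -1.5, 109, 0, 1], [1, -1.5, 109, 0, -1], [1, -1.5, 109, 0, -1], [1, -1.5, 109, 0, -1], [1, -1.5, 109, 0, -1], [1, -1.5, 109, 0, -1], [1, -1.5, 109, 0, -1], [1, -1.5, 109, 0, -1], [1, -1.5, 109, 0, -1]]
  force: 30

```text
clock: 2.9
tcp_pos: [606.8, -287.3, 2.9]
orientation: [0.001, 0.72, 0.694, 0.0]
ft_force: [-1.2, 0.3, 4.7]
opening: 59.5
grip_force: 31.4
```

Emit:
play_rows:
  series:
    - [[0, 0, -30, 0, -1], [0, 0, -65, 0, -1], [0, 0, -95, 0, -1], [0, 0, -110, 0, -1], [20, -2, -110, 0, -1], [50, -4, -110, 0, -1], [85, -7, -110, 0, -1], [120, -10, -110, 0, -1], [155, -13, -110, 0, -1], [190, -16, -110, 0, -1], [212, -17, -110, 0, -1], [222, -17.5, -110, 0, -1], [224, -17.5, -105, 0, -1], [224, -17.5, -90, 0, -1], [224, -17.5, -72, 0, -1], [224, -17.5, -64, 0, -1], [224, -17.5, -60, 0, -1], [224, -17.5, -60, 0, -1], [224, -17.5, -60, 0, -1]]

```text
clock: 4.48
tcp_pos: [596.7, -63.2, 61.4]
orientation: [0.0, 0.72, 0.694, -0.0]
ft_force: [-0.9, 0.2, -0.9]
opening: 59.0
grip_force: 33.6
```

```bash
python3 - <<'E'
from h import *
p,d=snap('scene','s2')
c=p[160:260,160:300,::-1];cv2.imwrite('pics/s2c.png',cv2.resize(c,None,fx=5.7,fy=5.7,interpolation=cv2.INTER_CUBIC))
go(597.5,-63,37,88);s=arm.get_state();print(s['opening'],s['grip_force'],s['ft_force'])
E
```

```text
tcp [597.  -63.   61.7] ang 87.89 tilt [ 0.001 -0.    -1.   ] -> [ 0.   0.5 24.7] twist -0.11
59.39143803505375 33.56173396110535 [-0.43253975 -0.59510205 -0.66453554]
```

View pics/s2c.png

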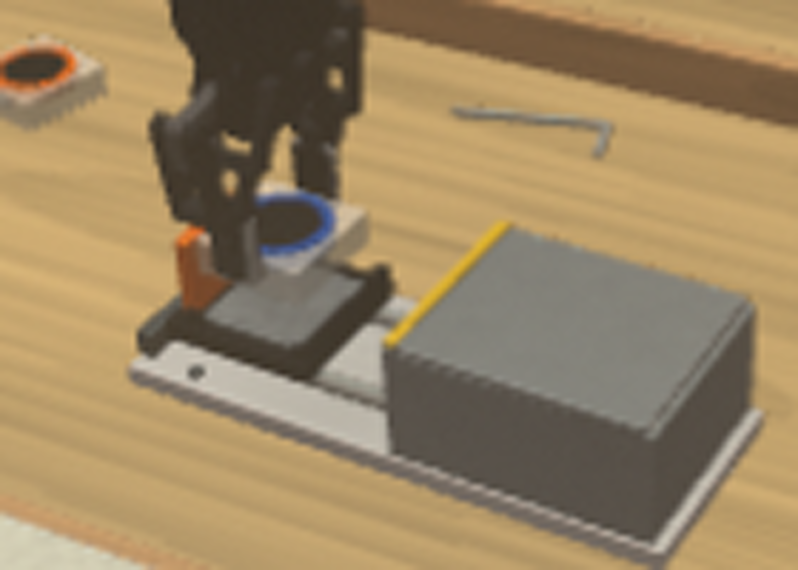

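```bash
python3 - <<'E'
from h import *
f=lambda x,y,z:atz('scene',160+(x+.5)/5.7-.5,160+(y+.5)/5.7-.5,z).round(1)
print('box +y edge',f(288,277,79),f(370,213,79),'expect x 626/567 y-33')
print('front outer top',f(298,350,44),f(392,266,44),'expect x 636?/559 y -26')
print('plate',f(180,232,76))
print('tray floor corner +x-y',f(205,310,34))
E
```

```text
box +y edge [633.3 -34.4  79. ] [572.2 -26.6  79. ] expect x 626/567 y-33
front outer top [640.7 -28.   44. ] [564.  -21.7  44. ] expect x 636?/559 y -26
plate [ 620.3 -103.7   76. ]
tray floor corner +x-y [622.2 -93.7  34. ]
```

The box is aligned with the pocket to about 1.5 mm, so I'll lower it.

Emit:
play_rows:
  series:
    - [[0, 0, 6, 0, -1], [0, 0.3, 12, 0, -1], [0, 0.3, 17, 0, -1], [0, 0.3, 20, 0, -1], [0, 0.3, 22, 0, -1], [0, 0.3, 23, 0, -1], [0, 0.3, 24, 0, -1], [0, 0.3, 24, 0, -1], [0, 0.3, 24, 0, -1]]

```text
clock: 5.28
tcp_pos: [597.0, -62.4, 37.4]
orientation: [0.0, 0.72, 0.694, 0.0]
ft_force: [-0.8, -0.3, -0.9]
opening: 59.2
grip_force: 33.6
```

Emit:
play_rows:
  series:
    - [[0, 0, 0.5, 0, -1], [0, 0, 1, 0, -1], [0, 0, 1, 0, -1], [0, 0, 1, 0, 0.85], [0, 0, 1, 0, 0.85], [0, 0, 1, 0, 0.85], [0, 0, 1, 0, 0.85], [0, 0, 1, 0, 0.85], [0, 0, 1, 0, 0.85], [0, 0, -4, 0, 0.85], [0, 0, -15, 0, 0.85], [0, 0, -40, 0, 0.85], [0, 0, -75, 0, 0.85], [0, 0, -100, 0, 0.85], [0, 0, -110, 0, 0.85], [0, 0, -110, 0, 0.85]]

```text
clock: 6.62
tcp_pos: [598.4, -62.6, 150.8]
orientation: [0.002, 0.72, 0.694, 0.002]
ft_force: [-0.1, 0.8, -1.0]
opening: 78.6
grip_force: 0.0
```

```bash
python3 - <<'E'
from h import *
p,d=snap('scene','s3')
c=p[160:260,160:300,::-1];cv2.imwrite('pics/s3c.png',cv2.resize(c,None,fx=5.7,fy=5.7,interpolation=cv2.INTER_CUBIC))
go(592,-145,110,88);s=arm.get_state();print(s['opening'],s['clock'],s['ft_force'])
E
```

```text
tcp [597.5 -62.6 148.9] ang 87.92 tilt [ 0.003 -0.    -1.   ] -> [-82.6  -2.6  38.9] twist -0.08
78.97144438521606 6.6667 [-0.96786473 -0.12195842 -1.04118708]
```

View pics/s3c.png

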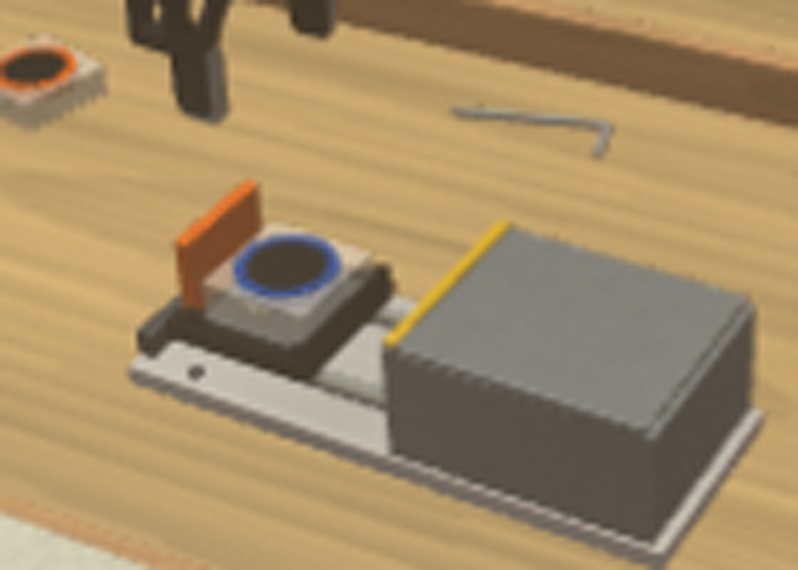

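The box lies flat in the tray, its rim centred at about (290,265) inside the tabs, and the gripper is clear. I'll shut the fingers, go behind the plate and drop down.

Emit:
play_rows:
  series:
    - [[-30, 0, 0, 0, -1], [-60, 0, 0, 0, -1], [-78, 0, 0, 0, -1], [-78, 0, 0, 0, -1], [-78, 0, 30, 0, -1], [-78, 0, 60, 0, -1], [-78, 0, 88, 0, -1], [-78, 0, 98, 0, -1], [-78, 0, 99, 0, -1], [-78, 0, 99, 0, -1], [-78, 0, 99, 0, -1]]

```text
clock: 7.58
tcp_pos: [594.7, -140.1, 49.2]
orientation: [0.0, 0.72, 0.694, 0.0]
ft_force: [-0.6, 0.3, -1.7]
opening: 0.1
grip_force: 0.0
```

```bash
python3 - <<'E'
from h import *
go(595,-116,50,88);s=arm.get_state();print(s['opening'],s['clock'],s['ft_force'])
p,d=snap('top','t4');c=p[122:192,200:345,::-1];cv2.imwrite('pics/t4.png',cv2.resize(c,None,fx=5.5,fy=5.5,interpolation=cv2.INTER_CUBIC))
E
```

```text
tcp [ 594.7 -140.1   49.2] ang 87.95 tilt [ 0.001 -0.    -1.   ] -> [24.1 -0.6 -0.8] twist -0.05
0.14830736270086245 7.5833 [-0.59141337  0.3377394  -1.73554179]
```

View pics/t4.png

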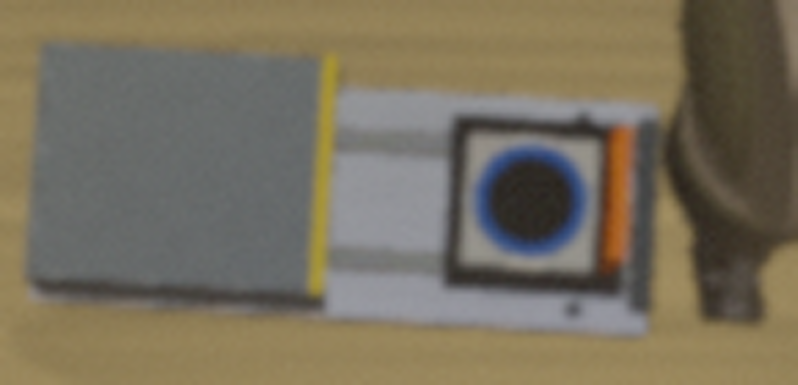

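Seen from above, the blue box is centred in the pocket. I'll approach the plate now.

Emit:
play_rows:
  series:
    - [[8, 0, 0, 0, -1], [14, 0, 0, 0, -1], [18, 0, 0, 0, -1], [20, 0, 0, 0, -1], [21, 0, 0, 0, -1], [22, 0, 0, 0, -1], [23, 0, 0, 0, -1], [24, 0, 0, 0, -1], [24, 0, 0, 0, -1], [24, 0, 0, 0, -1]]

```text
clock: 8.47
tcp_pos: [594.9, -116.5, 48.2]
orientation: [-0.0, 0.72, 0.694, -0.0]
ft_force: [-0.3, -0.4, -0.5]
opening: -0.0
grip_force: 0.0
```

Emit:
play_rows:
  series:
    - [[0.5, 0, 0, 0, -1], [1, 0, 0, 0, -1], [1.5, 0, 0, 0, -1], [2, 0, 0, 0, -1], [2.5, 0, 0, 0, -1], [3, 0, 0, 0, -1], [3.5, 0, 0, 0, -1], [4, 0, 0, 0, -1]]

```text
clock: 9.13
tcp_pos: [595.1, -113.1, 48.3]
orientation: [0.0, 0.72, 0.694, -0.0]
ft_force: [-0.7, -3.6, 0.8]
opening: 0.2
grip_force: 1.5
```

Emit:
play_rows:
  series:
    - [[0.5, 0, 0, 0, -1], [1, 0, 0, 0, -1], [1.5, 0, 0, 0, -1], [2, 0, 0, 0, -1], [2.5, 0, 0, 0, -1], [3, 0, 0, 0, -1]]

```text
clock: 9.63
tcp_pos: [595.1, -110.7, 48.3]
orientation: [0.0, 0.72, 0.694, -0.001]
ft_force: [-0.4, -7.4, 0.7]
opening: 0.0
grip_force: 3.6
```

Emit:
play_rows:
  series:
    - [[0.5, 0, 0, 0, -1], [1, 0, 0, 0, -1], [1.5, 0, 0, 0, -1], [2, 0, 0, 0, -1], [2.5, 0, 0, 0, -1], [3, 0, 0, 0, -1]]

```text
clock: 10.13
tcp_pos: [595.2, -109.0, 48.3]
orientation: [0.001, 0.721, 0.693, -0.001]
ft_force: [0.2, -9.0, 0.1]
opening: 0.2
grip_force: 4.6
```

Emit:
play_rows:
  series:
    - [[0.5, 0, 0, 0, -1], [1, 0, 0, 0, -1], [1.5, 0, 0, 0, -1], [2, 0, 0, 0, -1], [2.5, 0, 0, 0, -1], [3, 0, 0, 0, -1], [3.5, 0, 0, 0, -1], [4, 0, 0, 0, -1]]

```text
clock: 10.8
tcp_pos: [595.4, -103.2, 48.3]
orientation: [0.0, 0.72, 0.694, -0.0]
ft_force: [1.3, -5.0, 1.1]
opening: -0.0
grip_force: 2.5
```

Emit:
play_rows:
  series:
    - [[0.6, 0, 0, 0, -1], [1.2, 0, 0, 0, -1], [1.8, 0, 0, 0, -1], [2.4, 0, 0, 0, -1], [3, 0, 0, 0, -1], [3.6, 0, 0, 0, -1], [4.2, 0, 0, 0, -1], [4.8, 0, 0, 0, -1], [5.4, 0, 0, 0, -1], [6, 0, 0, 0, -1]]

```text
clock: 11.63
tcp_pos: [595.7, -96.3, 48.3]
orientation: [0.0, 0.72, 0.694, -0.0]
ft_force: [-1.1, -2.6, 0.4]
opening: -0.1
grip_force: 1.5
```

It broke free and is sliding at about 3 N, so I'll continue.

Emit:
play_rows:
  series:
    - [[1, 0, 0, 0, -1], [2.5, 0, 0, 0, -1], [4, 0, 0, 0, -1], [5.5, 0, 0, 0, -1], [7, 0, 0, 0, -1], [8.5, 0, 0, 0, -1], [10, 0, 0, 0, -1], [11.5, 0, 0, 0, -1], [13, 0, 0, 0, -1], [14.5, 0, 0, 0, -1], [16, 0, 0, 0, -1], [17.5, 0, 0, 0, -1], [19, 0, 0, 0, -1], [20.5, 0, 0, 0, -1], [22, 0, 0, 0, -1], [23.5, 0, 0, 0, -1], [25, 0, 0, 0, -1], [26.5, 0, 0, 0, -1], [28, 0, 0, 0, -1], [29.5, 0, 0, 0, -1]]

```text
clock: 13.3
tcp_pos: [596.7, -66.7, 48.3]
orientation: [-0.0, 0.72, 0.694, -0.0]
ft_force: [-1.2, -3.1, 1.4]
opening: -0.0
grip_force: 1.6
```

Emit:
play_rows:
  series:
    - [[1.2, 0, 0, 0, -1], [2.4, 0, 0, 0, -1], [3.6, 0, 0, 0, -1], [4.8, 0, 0, 0, -1], [6, 0, 0, 0, -1], [7.2, 0, 0, 0, -1], [8.4, 0, 0, 0, -1], [9.6, 0, 0, 0, -1], [10.8, 0, 0, 0, -1], [12, 0, 0, 0, -1], [13.2, 0, 0, 0, -1], [14.4, 0, 0, 0, -1], [15.6, 0, 0, 0, -1], [16.8, 0, 0, 0, -1], [18, 0, 0, 0, -1], [19.2, 0, 0, 0, -1], [20.4, 0, 0, 0, -1], [21.6, 0, 0, 0, -1], [22.8, 0, 0, 0, -1], [24, 0, 0, 0, -1]]

```text
clock: 14.97
tcp_pos: [597.6, -42.8, 48.2]
orientation: [-0.0, 0.72, 0.694, -0.0]
ft_force: [-1.1, -2.0, 1.4]
opening: -0.2
grip_force: 1.5
```

Emit:
play_rows:
  series:
    - [[0.8, 0, 0, 0, -1], [1.6, 0, 0, 0, -1], [2.4, 0, 0, 0, -1], [3.2, 0, 0, 0, -1], [4, 0, 0, 0, -1], [4.8, 0, 0, 0, -1], [5.6, 0, 0, 0, -1], [6.4, 0, 0, 0, -1]]

```text
clock: 15.63
tcp_pos: [597.8, -36.5, 48.2]
orientation: [-0.0, 0.72, 0.694, -0.0]
ft_force: [-1.5, -3.0, 1.2]
opening: -0.0
grip_force: 1.5
```

Emit:
play_rows:
  series:
    - [[0.8, 0, 0, 0, -1], [1.6, 0, 0, 0, -1], [2.4, 0, 0, 0, -1], [3.2, 0, 0, 0, -1], [4, 0, 0, 0, -1], [4.8, 0, 0, 0, -1]]

```text
clock: 16.13
tcp_pos: [598.0, -31.7, 48.2]
orientation: [-0.0, 0.72, 0.694, -0.0]
ft_force: [-2.1, -3.4, 2.2]
opening: 0.2
grip_force: 1.8
```

Emit:
play_rows:
  series:
    - [[0.8, 0, 0, 0, -1], [1.6, 0, 0, 0, -1], [2.4, 0, 0, 0, -1], [3.2, 0, 0, 0, -1], [4, 0, 0, 0, -1], [4.8, 0, 0, 0, -1]]

```text
clock: 16.63
tcp_pos: [598.0, -29.0, 48.3]
orientation: [0.001, 0.72, 0.694, -0.001]
ft_force: [-1.3, -12.0, 3.6]
opening: 0.0
grip_force: 5.9
```

Emit:
play_rows:
  series:
    - [[0.5, 0, 0, 0, -1], [1, 0, 0, 0, -1], [1, 0, 0, 0, -1]]

```text
clock: 16.88
tcp_pos: [598.0, -29.0, 48.3]
orientation: [0.001, 0.721, 0.693, -0.001]
ft_force: [-1.4, -12.3, 2.5]
opening: 0.1
grip_force: 6.1
```

The position no longer advances and the force stands at 12 N, so the carriage is firmly on the stop. I'll back off gently.

Emit:
play_rows:
  series:
    - [[-2, 0, 0, 0, -1], [-4, 0, 0, 0, -1], [-7, 0, 0, 0, -1], [-12, 0, 0, 0, -1], [-22, 0, 0, 0, -1], [-40, 0, 0, 0, -1], [-65, 0, 0, 0, -1], [-90, 0, 0, 0, -1], [-110, 0, -10, 0, -1], [-120, 0, -40, 0, -1], [-120, 0, -70, 0, -1], [-120, 0, -70, 0, -1], [-120, 0, -70, 0, -1]]

```text
clock: 17.97
tcp_pos: [594.8, -147.0, 119.9]
orientation: [0.001, 0.72, 0.694, 0.001]
ft_force: [0.6, 0.2, -0.8]
opening: -0.3
grip_force: 0.0
```

```bash
python3 - <<'E'
from h import *
p,d=snap('scene','s5')
c=p[150:260,140:300,::-1];cv2.imwrite('pics/s5c.png',cv2.resize(c,None,fx=5,fy=5,interpolation=cv2.INTER_CUBIC))
print(arm.get_state()['ft_force'])
E
```

```text
[-0.47761133  0.2345021   0.36448399]
```

View pics/s5c.png

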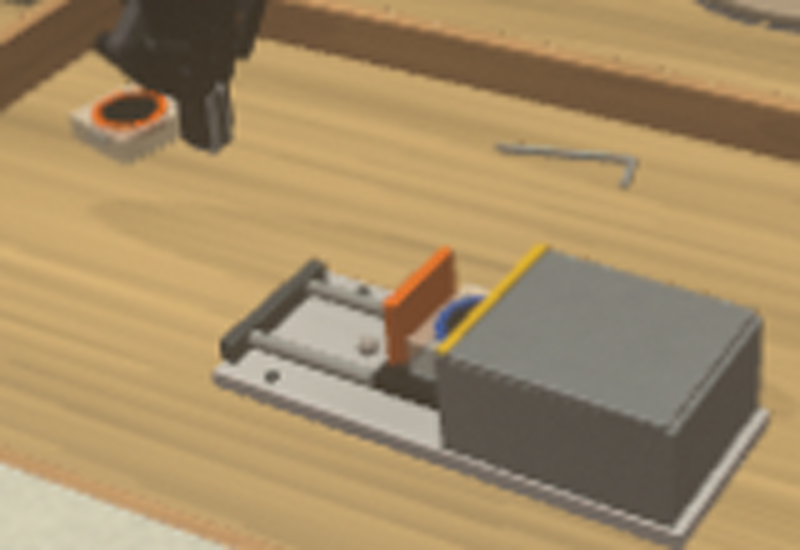

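The picture shows the carriage under the hood, with the plate at about (420,305) and the box still in the tray. The gripper is clear, so I'll hand in.

```bash
python3 -c "
from rig import arm
print(arm.finish_job())"
```

```text
the job is handed in; nothing more can be done
None
```

I laid the blue-rimmed box flat in the tray, pushed the carriage free and eased it against the hidden stop (highest force read about 12 N), then backed the arm clear and handed in at about 18 s; no verdict was returned.

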